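# Hang the finished spectacles over the rail

## Robot

A 6-joint arm with a two-finger parallel gripper is mounted at the origin on the work surface. World frame = base frame: x ahead of the robot, y to its left, z up, the work surface at z = 0. Lengths are in m, angles in rad, forces in N, time in s.
With the tool pointing down it reaches from about 0.375 to 0.925 m from the base axis. Payload 5.7 kg.
Tool frame: the origin (TCP) lies midway between the tips of the shut fingers; the grasp point (between the pads) lies 19 mm behind it; z points along the fingers, y is the line along which they close (so a half turn about z gives the same grasp; the last joint's range is limited). The gripper opens to 88 mm and grips with 3 to 60 N. Pads are 20 mm wide; open, the fingers measure 115 mm over their backs; the gripper's body (75 mm by 178 mm) begins 61 mm behind the grasp point.
Start: joints at [-1.249, 0.359, 1.51, -0, 1.272, -0.115], TCP at [0.254, -0.544, 0.223] pointing down, gripper open.
Joint ranges: [-2.97, 2.97], [-1.01, 2.36], [0.21, 2.38], [-0.96, 4.11], [0.2, 2.71], [-2.98, 2.98]. Speed limits (rad/s): [2.39, 2.39, 3.14, 3.14, 3.14, 3.14].

## Interface

Orientations are given as a unit quaternion [x, y, z, w].
In Python, from station import arm, vision gives the robot as it stands.
- The arm moves only by the tool jog_arm, never from a script. Its argument "moves" is a list of rows, each a list of 3 entries, a list of its own where there are three numbers: the shift along the world's x, y, z in m, then the turn, a rotation vector about the world's x, y, z in degrees, then the gripper's target within -1 to 1 (fully open at 1, half-way at 0, shut at -1). In form: [[[dx, dy, dz], [wx, wy, wz], fingers], ...]. A call has exactly 5 rows; each row is the pose to reach, as a shift and turn from the pose commanded when the call began; what a row does not reach only later rows make up. A row lasts 1/10 s, in which the tool goes at most 50 mm and 8.59 degrees, less where a joint would pass 70% of its speed; a pose out of reach is approached as far as the arm can. A call with a gripper value outside its range is refused whole. The fingers move at their own pace and stop on an object; "squeeze" is the grip in N (left out, the last holds). Time passes only in rows, so rows that repeat a pose let the fingers close, or fill a call up. It gives the time, the measured TCP pose, the force, the opening and the grip force at its end, in the units of the state.
- arm.get_state(): the state, without advancing time (a new reading comes with each control period).
- vision.grab_frame(name): name is "scene" or "top"; returns a dict with "frame" (384x512x3 uint8, red, green, blue), "depth" (384x512 float32, m along the optical axis (not along the pixel's ray), 0 where there is no reading), "fovy" (degrees; the focal length in pixels is half the picture's height over the tangent of half this angle, whatever the lens; pixels are square), "cx", "cy" (the principal point, pixels), "R" (3x3) and "t" (3): a world point X has camera coordinates R X + t. Camera axes: x right, y down, z forward; pixel columns grow to the right and rows downward; lengths in m; the calibration is good to about 2 mm. A picture is of the moment at which its call begins.
- arm.close_job(): hands the job in; it is judged then, once.
The state is a dict: "t": time; "joints": joint angles; "joint_vel": joint speeds; "effort": joint torques, N m; "position": TCP position; "orientation": TCP orientation; "contact_force": force on the tool from outside, world axes, zero at the start; "moment": the same for the moment, N m; "grip_width": opening from 0.0 (shut) to 1.0 (fully open); "grip_force": force on a finger pad.
Only numpy, scipy, OpenCV 4.12 (cv2) and the standard library are available. Lean on these libraries where they do the work, as an engineer would, in place of code of your own. Each camera call takes 0.05 s, during which the arm holds its last target. There are 200 camera calls.

## Task

Pick up the finished spectacles (the bridge is the best place to grip them) and hang them right way up over the flat bar of the hanging rail, near its middle, with both side arms lying squarely across the bar so that they balance about level, lenses on one side and ear ends on the other, either way round. Handle them gently: the frame cracks if it is squeezed with more than about 15 N, so grip softly, and lower them onto the bar before letting go instead of dropping or pressing them down. Leave the tray, bottle, case and screwdriver where they are.

Things in the scene. Friction and masses are not known exactly. Their poses are not given: they have to be found in the camera images.
- spectacles: Rigid black thick-framed spectacles, clear lenses, arms open, about 55 g, standing on rims and arm tips. Front 145 wide (y), 52 mm tall (z), rims 5 mm thick. Origin: under the bridge at the bottom of the rims, in the lens plane; +x runs back along the arms, z up. Arms at y = +-70 mm, 5 mm wide, straight from x = 6 to 104 mm at z = 40 to 48 mm, then bent down to tips at x = 142 mm, z = 0.
- bridge (a point): Top centre of the bridge, 52 mm above the spectacles' origin; same axes. The bridge is a block 11 mm thick (x, the way to pinch it), 22 mm wide (y), from z = 34 to 52 mm, with only thinner rims beside it and free space before and behind. Pinching its upper 11 mm keeps the fingertips above the bar when the arms rest on it.
- balance (a point): Point midway between the arms, level with their underside (x = 45, y = 0, z = 40 mm from the spectacles' origin); same axes. The centre of mass lies near this x, some 6 mm lower: with this point over the middle of the bar the spectacles rest level; up to 12 mm off along x they still balance.
- rail: Hanging rail fixed to the bench: flat aluminium bar 260 mm long (y), 28 mm wide (x), 12 mm thick, its top 130 mm above the bench, nothing above it; two 14 mm posts at y = +-118 mm with grey feet 110 (x) by 30 mm. Origin: on the bench under the middle of the bar.
- rail_top (a point): Middle of the bar's top face, 130 mm above the bench. Its y axis runs along the bar, x across it.
- job_tray: Bystander: grey open tray with two lens blanks, 100 x 190 x 35 mm, origin at the centre of its underside.
- spray: Bystander: white bottle, 54 mm diameter, 150 mm tall, standing, origin at the centre of its underside.
- case: Bystander: dark spectacle case, 160 (x) x 65 x 45 mm, origin at the centre of its underside.
- driver: Bystander: screwdriver, 150 mm long, lying along its x, on the bench near the robot.

How it is judged:
On the way:
1. the spectacles, still held, are lowered to the bar: balance point less than 12 mm above its top and within 30 mm of its middle line (contact force between spectacles and the fingers above 0.5 N and z of balance in the frame of rail between 0.115 and 0.142 m and x of balance in the frame of rail between -0.03 and 0.03 m and y of balance in the frame of rail between -0.06 and 0.06 m), for 0.1 s.
At the end, for the whole second after the job is handed in: The spectacles rest on the bar, released and still: balance point within 25 mm of the bar's middle line, within 55 mm of its middle along the bar and within 15 mm of its top in height, upright within 0.5 rad, square across the bar within 0.35 rad, and no bystander moved by more than 30 mm (contact force between spectacles and rail above 0.15 N and x of balance in the frame of rail between -0.025 and 0.025 m and y of balance in the frame of rail between -0.055 and 0.055 m and z of balance in the frame of rail between 0.115 and 0.145 m and angle between spectacles's own z axis and vertical below 0.5 rad and angle between the y axis of spectacles and the y axis of rail, either way round below 0.35 rad and linear speed of spectacles below 0.03 m/s and angular speed of spectacles below 0.3 rad/s and distance of each of job_tray, spray, case, driver from where it was at the start of the episode below 0.03 m); the robot touches nothing.
It fails at once if the spectacles are squeezed hard (more than 18 N by each finger, 36 N for both added) (contact force between spectacles and the fingers above 36 N).
It fails at once if the spectacles are pressed or dropped hard onto the rail (more than 15 N) (contact force between spectacles and rail above 15 N).
It fails at once if the tray, bottle, case or screwdriver is disturbed (moved over 30 mm) (distance of any of job_tray, spray, case, driver from where it was at the start of the episode above 0.03 m).
It also fails if it takes over 43 s, if anything falls off the work surface, if the arm or the gripper's body presses on something with over 40 N, if the wrist force passes 120 N, or if a joint passes its speed limit or range.

## Working session

There is one attempt and no reset: what is moved stays moved. The work goes in short steps, Python scripts to look and compute and a tool call to move; the robot and the scene stay as the last step left them, time stands still between calls to the robot, and variables do not carry over. Pictures are saved under pics/ and viewed, at most 10 in all, crops included, and the job is handed in when it is done.

Besides the shell and the picture viewer there is one more tool, called after "Request:" in YAML: its name, and indented under it one key for each argument. jog_arm: Moves the arm, as the interface text tells. Its arguments: {"type":"object","properties":{"moves":{"type":"array","items":{"type":"array"}},"squeeze":{"type":"number"}},"required":["moves"]}

```bash
mkdir -p pics
cat > h.py <<'E'
import numpy as np, cv2
from station import arm, vision
def grab(n):
    f=vision.grab_frame(n); return f
def cloud(f):
    d=f["depth"]; h,w=d.shape; F=h/2/np.tan(np.radians(f["fovy"])/2)
    v,u=np.mgrid[:h,:w]
    P=np.stack([(u-f["cx"])/F*d,(v-f["cy"])/F*d,d],-1)
    W=(P-np.array(f["t"]))@np.array(f["R"]); W[d==0]=np.nan
    return W
def ray(f,u,v,z):
    F=f["frame"].shape[0]/2/np.tan(np.radians(f["fovy"])/2)
    R=np.array(f["R"]);t=np.array(f["t"])
    d=R.T@np.array([(u-f["cx"])/F,(v-f["cy"])/F,1]);c=-R.T@t
    return c+d*(z-c[2])/d[2]
E
python3 - <<'E'
from h import *
import pickle
for n in("scene","top"):
    f=grab(n); pickle.dump(f,open(n+".pkl","wb"))
    cv2.imwrite(f"pics/{n}0.png",cv2.resize(f["frame"][...,::-1],(800,600)))
    print(n,f["fovy"],-np.array(f["R"]).T@f["t"])
print(arm.get_state())
E
```

```text
scene 47.780698698494525 [1.27358993 0.13290782 1.04503865]
top 54.65296886155688 [0.39869135 0.01273974 1.14474681]
{'t': 0.1, 'joints': array([-1.24908714e+00,  3.59421566e-01,  1.51132914e+00, -5.96966746e-06,
        1.27247237e+00, -1.15075752e-01]), 'joint_vel': array([ 6.97279266e-04,  7.25123628e-04, -2.54322255e-03,  1.91560718e-03,
        1.72892958e-03, -7.71382618e-05]), 'effort': array([-1.03888768e-03, -5.16362250e+01, -2.71405721e+01,  6.76599867e-02,
        2.75837572e-02, -2.74275271e-05]), 'position': array([ 0.25362475, -0.54307808,  0.22189855]), 'orientation': array([ 9.76246484e-01,  2.16661344e-01, -8.69120354e-05, -8.10567875e-04]), 'contact_force': array([-0.11385395, -0.29915495,  0.64002818]), 'moment': array([ 0.02175942, -0.02265433,  0.00995698]), 'grip_force': 0.0, 'grip_width': 1.0004801818715787}
```

View pics/top0.png

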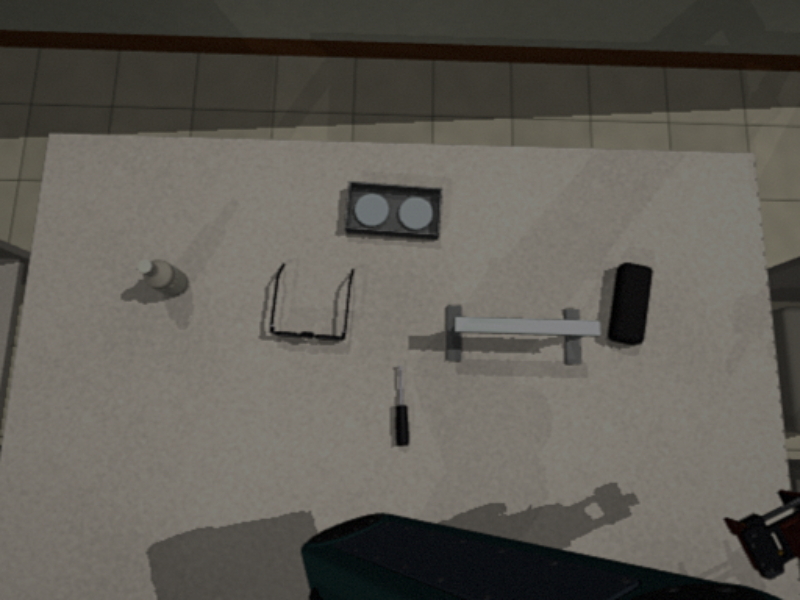

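View pics/scene0.png

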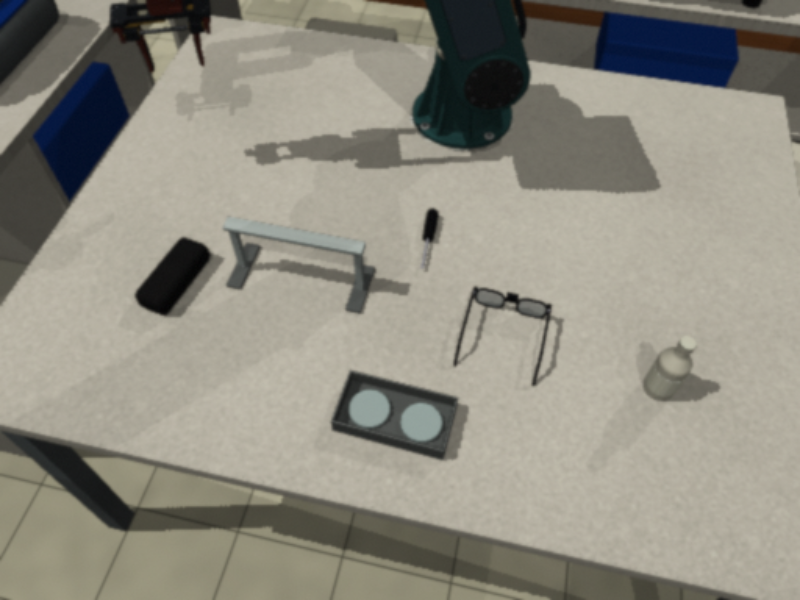

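The top view (800x600) shows the spectacles' bridge near (307,334), with the front towards the robot and the arms pointing +x. The bar runs along y from (455,325) to (600,328). The scene view agrees, with the bridge at (512,298) and the bar from (225,225) to (363,247).

Run:
```python
from h import *
import pickle
T=pickle.load(open("top.pkl","rb"));S=pickle.load(open("scene.pkl","rb"))
def roi(f,u0,u1,v0,v1,thr):
    g=f["frame"].max(2).astype(float);m=np.zeros(g.shape,bool);m[v0:v1,u0:u1]=True
    return g,m&(g<thr)
# top: spectacles
g,m=roi(T,168,232,165,222,60)
print("n",m.sum())
W=cloud(T)
v,u=np.nonzero(m)
P=np.array([ray(T,a,b,.048)[:2] for a,b in zip(u,v)]); w=60-g[m]
print("bounds",P.min(0),P.max(0))
fr=v>np.percentile(v,100)-8
print("dark depth z pct",np.nanpercentile(W[m][:,2],[5,50,95]))
L=[]
xm=P[:,0].min()
front=P[:,0]<xm+.02
arms=(P[:,0]>xm+.035)&(P[:,0]<xm+.10); ym=np.median(P[:,1]); ym=(P[:,1].min()+P[:,1].max())/2
for s in(1,-1):
    k=arms&(s*(P[:,1]-ym)>0); c=np.polyfit(P[k,0],P[k,1],1,w=np.sqrt(w[k])); print("arm",s,"slope",c[0],"y at x=xm+.06",np.polyval(c,xm+.06),k.sum())
c=np.polyfit(P[front,1],P[front,0],1,w=np.sqrt(w[front]));print("front slope",c[0],"x at ym",np.polyval(c,ym),ym,P[front,1].min(),P[front,1].max())
vis=g[205:222,168:232].astype(int)
for r in vis: print(' '.join('%3d'%a for a in r[4:58]))
# rail from depth
for n,f in(("top",T),("scene",S)):
    W=cloud(f);k=(abs(W[...,2]-.13)<.008)&(W[...,0]>.3)&(W[...,0]<.7)&(W[...,1]<.05)&(W[...,1]>-.5)
    p=W[k][:,:2]; r=cv2.minAreaRect(p.astype(np.float32)); print(n,"rail",k.sum(),r, np.median(W[k][:,2]))
# scene spectacles from depth
W=cloud(S);k=(W[...,2]>.03)&(W[...,2]<.065)&(W[...,0]>.35)&(W[...,0]<.65)&(W[...,1]>.05)&(W[...,1]<.3)&(S["frame"].max(2)<60)
p=W[k];print("scene spec",k.sum(),p.min(0),p.max(0))
```

```text
n 279
bounds [0.51832059 0.09634697] [0.66440895 0.24653564]
dark depth z pct [0.00139449 0.04634542 0.05269962]
arm 1 slope -0.05304842161885853 y at x=xm+.06 0.24320601373391568 30
arm -1 slope -0.06739144161825394 y at x=xm+.06 0.10360275362837057 25
front slope 0.050884348771778845 x at ym 0.5280101226750012 0.17144130567811758 0.10642264027445257 0.2453592906836777
112  56  28 104 131 132 120 117 125 129 127 123 121 122 122 124 124 123 124 125 123 125 125 123 121 123 123 123 122 120 122 125 124 127 128 123 123 121 126 125  99  74  75 105 122 123 124 124  81  31  99 128 120 110
 99  40  35 103 129 129 120 114 124 125 121 119 123 124 122 123 124 124 124 124 125 124 126 123 121 123 124 123 122 122 126 126 128 129 132 131 126 122 127 123  98  73  75 108 123 121 122 123  81  28  98 127 115 115
 93  49  65 112 130 126 117 114 122 126 118 118 122 124 124 122 123 123 123 124 122 125 128 124 123 124 123 119 118 125 131 126 126 127 128 130 125 123 124 123 100  73  73 107 124 121 120 118  76  33 101 124 114 116
 99  82  93 117 128 128 120 116 121 125 122 120 122 125 124 120 122 122 124 123
[... 2608 characters left out ...]
 123 126 108  93  91  93  89 102  95  81  80  81  80  81  80  79  79  82 100 112 114 114 115 116 114 118 112 109 119 127
126 125 127 129 130 122 115 114 113 109 108 111 114 115 113 112 115 114 115 115 116 113 117 116 117 119 117 113 117 117 117 117 115 112 112 115 115 113 112 111 113 113 113 114 111 113 113 116 115 113 108 107 121 131
top rail 953 ((0.5435713529586792, -0.22237320244312286), (0.2605266869068146, 0.02837473712861538), 89.83782958984375) 0.1301958981129147
scene rail 828 ((0.5458752512931824, -0.22218428552150726), (0.2598591446876526, 0.03354093059897423), 89.25202941894531) 0.1292299098151461
scene spec 91 [0.52567603 0.1010703  0.0311078 ] [0.64820209 0.24813616 0.05523039]
```

Request:
jog_arm:
  moves:
    - [[0.015,0.04,0.01],[0,0,8],1]
    - [[0.03,0.08,0.02],[0,0,16],1]
    - [[0.045,0.12,0.03],[0,0,24],1]
    - [[0.06,0.16,0.03],[0,0,31],1]
    - [[0.075,0.2,0.03],[0,0,31],1]

```text
t: 0.6
position: [0.3291, -0.342, 0.2527]
orientation: [0.882, 0.471, 0.0, 0.0]
contact_force: [0.4, 0.0, -0.5]
grip_width: 0.999
grip_force: 0.0
```

Run:
```python
from h import *
import pickle
T=pickle.load(open("top.pkl","rb"));S=pickle.load(open("scene.pkl","rb"))
for uv in((196.5,212.2),(196.5,213.5),(196.5,214.8)): print(uv,ray(T,*uv,.052))
W=cloud(T);np.set_printoptions(precision=3,suppress=True)
for r in range(211,217): print(r,[tuple(np.round(W[r,c],3)) for c in range(192,202,1)])
W=cloud(S);k=(W[...,2]>.044)&(W[...,2]<.06)&(W[...,0]>.5)&(W[...,0]<.56)&(W[...,1]>.16)&(W[...,1]<.19);print(W[k])
W=cloud(S);k=(W[...,2]>.035)&(W[...,2]<.06)&(W[...,0]>.5)&(W[...,0]<.56)&(W[...,1]>.05)&(W[...,1]<.3);q=W[k];print(q[:,1].min(),q[:,1].max(),np.polyfit(q[:,1]-.175,q[:,0],1))
print(arm.get_state())
```

```text
(196.5, 212.2) [0.53390102 0.17552805 0.052     ]
(196.5, 213.5) [0.53005944 0.17532247 0.052     ]
(196.5, 214.8) [0.52622315 0.17511717 0.052     ]
211 [(np.float64(0.544), np.float64(0.197), np.float64(0.001)), (np.float64(0.544), np.float64(0.195), np.float64(-0.002)), (np.float64(0.544), np.float64(0.191), np.float64(-0.001)), (np.float64(0.544), np.float64(0.188), np.float64(-0.0)), (np.float64(0.544), np.float64(0.185), np.float64(-0.002)), (np.float64(0.544), np.float64(0.181), np.float64(0.003)), (np.float64(0.544), np.float64(0.179), np.float64(-0.001)), (np.float64(0.544), np.float64(0.176), np.float64(-0.002)), (np.float64(0.544), np.float64(0.173), np.float64(0.0)), (np.float64(0.544), np.float64(0.169), np.float64(0.004))]
212 [(np.float64(0.541), np.float64(0.197), np.float64(-0.0)), (np.float64(0.534), np.float64(0.186), np.float64(0.051)), (np.float64(0.534), np.float64(0.183), np.float64(0.052)), (np.float64(0.535), np.float64(0.18), np.float64(0.05)), (np.float64(0.535), np.float64(0.177), np.float64(0.049)), (np.float64(0.535), np.float64(0.174), np.float64(0.052)
[... 3160 characters left out ...]
 0.183 0.05 ]
 [0.536 0.186 0.052]
 [0.535 0.188 0.053]
 [0.537 0.178 0.047]
 [0.535 0.181 0.046]
 [0.537 0.183 0.049]
 [0.535 0.186 0.047]
 [0.537 0.189 0.05 ]
 [0.538 0.184 0.045]]
0.10420120791107289 0.24938178673059722 [0.048 0.534]
{'t': 0.6, 'joints': array([-0.95 ,  0.147,  1.728,  0.   ,  1.266, -0.361]), 'joint_vel': array([ 0.728, -0.299,  0.382,  0.004, -0.083,  0.817]), 'effort': array([ -6.025, -36.26 , -27.37 ,  -0.205,   0.321,  -2.145]), 'position': array([ 0.329, -0.342,  0.253]), 'orientation': array([0.882, 0.471, 0.   , 0.   ]), 'contact_force': array([ 0.39 ,  0.018, -0.54 ]), 'moment': array([-0.055, -0.03 , -0.045]), 'grip_force': 0.0, 'grip_width': 0.9992317846218711}
```

Request:
jog_arm:
  moves:
    - [[0.016,0.04,0],[0,0,8],1]
    - [[0.032,0.08,0],[0,0,16],1]
    - [[0.048,0.12,0],[0,0,24],1]
    - [[0.064,0.16,0],[0,0,30.6],1]
    - [[0.08,0.2,0],[0,0,30.6],1]

```text
t: 1.1
position: [0.4089, -0.1419, 0.2525]
orientation: [0.727, 0.687, -0.0, -0.0]
contact_force: [-0.1, -0.2, -0.1]
grip_width: 1.003
grip_force: 0.0
```

Request:
jog_arm:
  moves:
    - [[0.016,0.04,0],[0,0,0],1]
    - [[0.032,0.08,-0.01],[0,0,0],1]
    - [[0.048,0.12,-0.03],[0,0,0],1]
    - [[0.064,0.16,-0.05],[0,0,0],1]
    - [[0.08,0.2,-0.07],[0,0,0],1]

```text
t: 1.6
position: [0.489, 0.0582, 0.1819]
orientation: [0.728, 0.686, 0.0, 0.0]
contact_force: [1.0, -0.1, 0.1]
grip_width: 1.001
grip_force: 0.0
```

Request:
jog_arm:
  moves:
    - [[0.014,0.04,-0.02],[0,0,0],1]
    - [[0.028,0.08,-0.04],[0,0,0],1]
    - [[0.042,0.118,-0.06],[0,0,0],1]
    - [[0.042,0.118,-0.08],[0,0,0],1]
    - [[0.042,0.118,-0.08],[0,0,0],1]

```text
t: 2.1
position: [0.5285, 0.175, 0.0998]
orientation: [0.727, 0.687, -0.003, -0.002]
contact_force: [-0.4, -0.5, 0.4]
grip_width: 0.997
grip_force: 0.0
```

Run:
```python
from h import *
s=arm.get_state();o=s["orientation"];print(s["position"],np.degrees(2*np.arctan2(o[1],o[0]))-90,o,s["joint_vel"])
```

```text
[0.5284706  0.17502149 0.09975279] -3.2456447618970827 [ 0.72684506  0.68679498 -0.00254126 -0.0015654 ] [-0.03080658 -0.04716367 -0.00979805 -0.00412962  0.04450741 -0.00608516]
```

Request:
jog_arm:
  moves:
    - [[0,0,0],[0,0,0],1]
    - [[0,0,-0.01],[0,0,0],1]
    - [[0,0,-0.02],[0,0,0],1]
    - [[0,0,-0.02],[0,0,0],1]
    - [[0,0,-0.02],[0,0,0],1]

```text
t: 2.6
position: [0.5306, 0.1739, 0.0826]
orientation: [0.728, 0.686, -0.0, -0.0]
contact_force: [-0.3, -0.1, -0.3]
grip_width: 1.0
grip_force: 0.0
```

Run:
```python
from h import *
for n in("top","scene"):
    f=grab(n)
    c=f["frame"][150:240,150:260] if n=="top" else f["frame"][130:270,240:400]
    cv2.imwrite(f"pics/{n}1.png",cv2.resize(c[...,::-1],(800,600),interpolation=cv2.INTER_CUBIC))
print(arm.get_state()["position"])
```

```text
[0.53104213 0.17417069 0.08293439]
```

View pics/scene1.png

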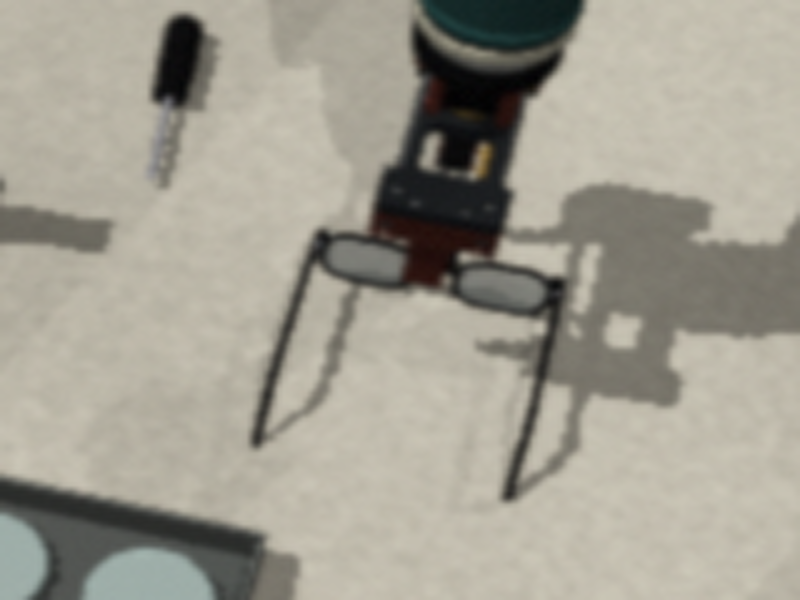

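Request:
jog_arm:
  moves:
    - [[0,0.002,-0.01],[0,0,0],1]
    - [[0,0.002,-0.02],[0,0,0],1]
    - [[0,0.002,-0.03],[0,0,0],1]
    - [[0,0.002,-0.0415],[0,0,0],1]
    - [[0,0.002,-0.0415],[0,0,0],1]
  squeeze: 8

```text
t: 3.2
position: [0.5292, 0.176, 0.039]
orientation: [0.728, 0.686, -0.002, -0.001]
contact_force: [-0.6, 0.4, 0.3]
grip_width: 1.003
grip_force: 0.0
```

Request:
jog_arm:
  moves:
    - [[0,0,0],[0,0,0],0.2]
    - [[0,0,0],[0,0,0],-0.3]
    - [[0,0,0],[0,0,0],-0.5]
    - [[0,0,0],[0,0,0],-0.6]
    - [[0,0,0],[0,0,0],-0.65]
  squeeze: 8

```text
t: 3.7
position: [0.5311, 0.1764, 0.0414]
orientation: [0.728, 0.686, 0.0, 0.0]
contact_force: [-0.4, -0.2, -0.5]
grip_width: 0.584
grip_force: 0.0
```

Request:
jog_arm:
  moves:
    - [[0,0,0],[0,0,0],-0.6]
    - [[0,0,0],[0,0,0],-0.6]
    - [[0,0,0],[0,0,0],-0.65]
    - [[0,0,0],[0,0,0],-0.7]
    - [[0,0,0],[0,0,0],-0.75]

```text
t: 4.2
position: [0.5308, 0.1764, 0.0411]
orientation: [0.728, 0.686, -0.0, -0.0]
contact_force: [-0.2, 0.7, 0.7]
grip_width: 0.142
grip_force: 0.0
```

Request:
jog_arm:
  moves:
    - [[0,0,0],[0,0,0],-0.8]
    - [[0,0,0],[0,0,0],-0.9]
    - [[0,0,0],[0,0,0],-1]
    - [[0,0,0],[0,0,0],-1]
    - [[0,0,0],[0,0,0],-1]

```text
t: 4.7
position: [0.5308, 0.1764, 0.0411]
orientation: [0.728, 0.686, -0.0, -0.0]
contact_force: [-0.1, 0.4, 0.4]
grip_width: 0.123
grip_force: 8.0
```

Request:
jog_arm:
  moves:
    - [[0,0,0.005],[0,0,0],-1]
    - [[0,0,0.015],[0,0,0],-1]
    - [[0,0,0.03],[0,0,0],-1]
    - [[0,0,0.05],[0,0,0],-1]
    - [[0,0,0.07],[0,0,0],-1]

```text
t: 5.2
position: [0.5307, 0.1763, 0.1125]
orientation: [0.728, 0.686, -0.0, -0.0]
contact_force: [-0.3, 1.0, -0.6]
grip_width: 0.125
grip_force: 8.0
```

Request:
jog_arm:
  moves:
    - [[0,0,0.02],[0,0,0],-1]
    - [[0,0,0.04],[0,0,0],-1]
    - [[0,0,0.065],[0,0,0],-1]
    - [[0,0,0.09],[0,0,0],-1]
    - [[0,0,0.115],[0,0,0],-1]

```text
t: 5.7
position: [0.5305, 0.1763, 0.228]
orientation: [0.728, 0.686, 0.0, 0.0]
contact_force: [0.9, 1.2, 0.6]
grip_width: 0.122
grip_force: 8.0
```

Run:
```python
from h import *
f=grab("scene")
c=f["frame"][60:240,220:460]
cv2.imwrite("pics/s2.png",cv2.resize(c[...,::-1],(800,600),interpolation=cv2.INTER_CUBIC))
W=cloud(f);m=(f["frame"].max(2)<60)&(W[...,2]>.09)&(W[...,2]<.3)&(W[...,0]>.5)&(W[...,0]<.75)&(W[...,1]>.07)&(W[...,1]<.28)
for y0,y1 in((.09,.12),(.235,.26)):
    k=m&(W[...,1]>y0)&(W[...,1]<y1)&(W[...,0]>.545)&(W[...,0]<.63)
    q=W[k];print(len(q)); 
    if len(q)>4: print(np.polyfit(q[:,0]-.57,q[:,2],1),np.polyfit(q[:,0]-.57,q[:,1],1))
print(arm.get_state()["position"])
```

```text
18
[-0.00711555  0.23435122] [-0.05965856  0.10691806]
18
[0.00661238 0.23352179] [-0.0261111   0.24514348]
[0.53301864 0.17688967 0.2322644 ]
```

View pics/s2.png

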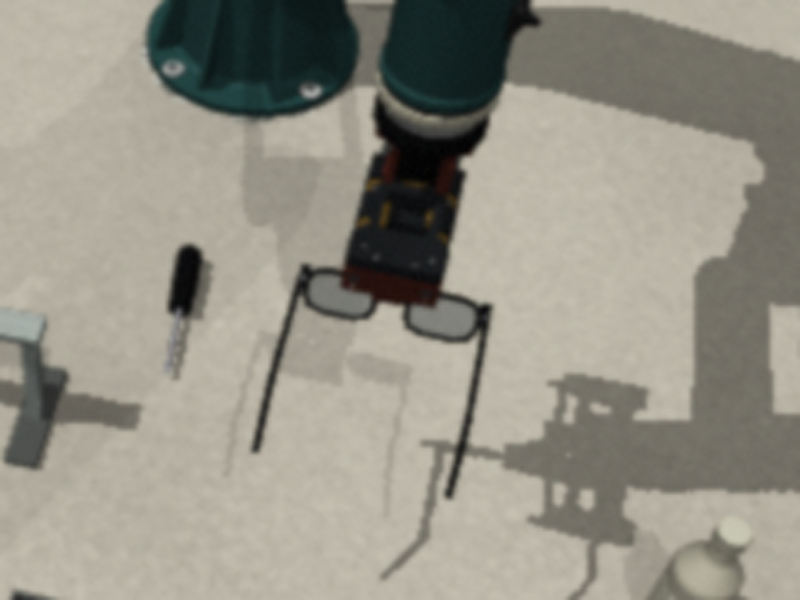

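Request:
jog_arm:
  moves:
    - [[-0.002,-0.015,0],[0,0,0],-1]
    - [[-0.004,-0.04,0],[0,0,0],-1]
    - [[-0.007,-0.07,0],[0,0,1],-1]
    - [[-0.01,-0.1,0],[0,0,1],-1]
    - [[-0.014,-0.13,0],[0,0,2],-1]

```text
t: 6.25
position: [0.5151, 0.0444, 0.2248]
orientation: [0.715, 0.699, -0.001, -0.001]
contact_force: [0.5, 0.0, -0.0]
grip_width: 0.124
grip_force: 8.0
```

Request:
jog_arm:
  moves:
    - [[-0.003,-0.03,0],[0,0,0.5],-1]
    - [[-0.006,-0.06,0],[0,0,1],-1]
    - [[-0.009,-0.09,0],[0,0,1],-1]
    - [[-0.012,-0.12,0],[0,0,1],-1]
    - [[-0.015,-0.15,0],[0,0,1],-1]

```text
t: 6.75
position: [0.4998, -0.1053, 0.2248]
orientation: [0.709, 0.705, -0.001, -0.001]
contact_force: [0.9, -0.2, -0.1]
grip_width: 0.127
grip_force: 8.0
```

Request:
jog_arm:
  moves:
    - [[-0.001,-0.03,0],[0,0,0],-1]
    - [[-0.002,-0.06,0],[0,0,0],-1]
    - [[-0.0024,-0.09,0],[0,0,0],-1]
    - [[-0.0024,-0.11,0],[0,0,0],-1]
    - [[-0.0024,-0.118,0],[0,0,0],-1]

```text
t: 7.25
position: [0.4978, -0.2237, 0.2248]
orientation: [0.71, 0.704, -0.001, -0.001]
contact_force: [0.2, -0.0, -1.1]
grip_width: 0.122
grip_force: 8.0
```

Request:
jog_arm:
  moves:
    - [[0,0,0],[0,0,0],-1]
    - [[0,0,-0.005],[0,0,0],-1]
    - [[0,0,-0.015],[0,0,0],-1]
    - [[0,0,-0.025],[0,0,0],-1]
    - [[0,0,-0.03],[0,0,0],-1]

```text
t: 7.75
position: [0.4986, -0.2204, 0.1945]
orientation: [0.709, 0.705, -0.0, -0.001]
contact_force: [-0.5, 1.1, -0.9]
grip_width: 0.123
grip_force: 8.0
```

```bash
cat > m.py <<'E'
from h import *
import sys
f=grab("scene")
W=cloud(f);m=(f["frame"].max(2)<60)&(W[...,2]>.05)&(W[...,2]<.26)&(W[...,0]>.46)&(W[...,0]<.68)&(W[...,1]>-.31)&(W[...,1]<-.13)
for y0,y1 in((-.31,-.275),(-.17,-.13)):
    k=m&(W[...,1]>y0)&(W[...,1]<y1)&(W[...,0]>.515)&(W[...,0]<.60)
    q=W[k];print(len(q),[np.polyfit(q[:,0]-.5446,q[:,j],1) for j in(2,1)] if len(q)>4 else 0)
    v=np.nonzero(m&(W[...,1]>y0)&(W[...,1]<y1)); print("x extent",np.percentile(W[v][:,0],[1,99]))
s=arm.get_state();o=s["orientation"];print(s["position"],np.degrees(2*np.arctan2(o[1],o[0]))-90,s["contact_force"],s["t"])
t=grab("top")
a=f["frame"][80:230,100:300];b=t["frame"][160:250,270:390]
cv2.imwrite(sys.argv[1],np.hstack([cv2.resize(i[...,::-1],(400,300),interpolation=cv2.INTER_CUBIC) for i in(a,b)]))
E
python3 m.py pics/a3.png
```

```text
30 [array([0.00076748, 0.20007513]), array([-0.0086943 , -0.28643706])]
x extent [0.49851595 0.63850442]
36 [array([0.00879425, 0.20008579]), array([ 0.00100427, -0.14709469])]
x extent [0.50011184 0.64082848]
[ 0.49841022 -0.22041454  0.19408039] -0.3208941496287565 [-0.13173193 -0.77747753 -1.10355179] 7.8
```

View pics/a3.png

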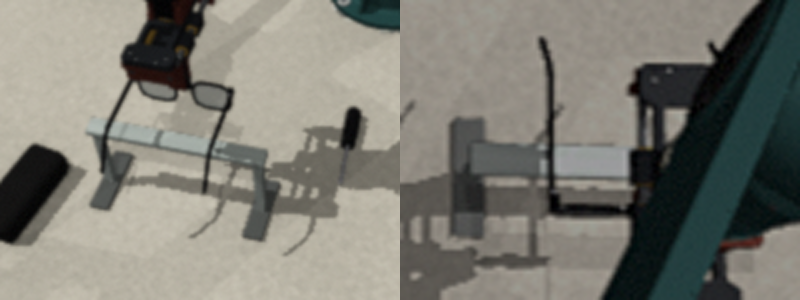

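The scene view (left half) shows the spectacles held level and square over the bar's middle. Both arms cross the bar, at about x=110 and x=210 in the crop. Lowering them now.

Request:
jog_arm:
  moves:
    - [[0,0,-0.01],[0,0,0],-1]
    - [[0,0,-0.022],[0,0,0],-1]
    - [[0,0,-0.034],[0,0,0],-1]
    - [[0,0,-0.044],[0,0,0],-1]
    - [[0,0,-0.05],[0,0,0],-1]

```text
t: 8.35
position: [0.4987, -0.2213, 0.1446]
orientation: [0.709, 0.705, -0.0, -0.001]
contact_force: [0.9, 0.2, -1.2]
grip_width: 0.122
grip_force: 8.0
```

Request:
jog_arm:
  moves:
    - [[0,0,0],[0,0,0],-1]
    - [[0,0,-0.002],[0,0,0],-1]
    - [[0,0,-0.004],[0,0,0],-1]
    - [[0,0,-0.006],[0,0,0],-1]
    - [[0,0,-0.007],[0,0,0],-1]

```text
t: 8.85
position: [0.4995, -0.2217, 0.1392]
orientation: [0.709, 0.705, 0.0, 0.0]
contact_force: [0.0, 0.6, -1.4]
grip_width: 0.13
grip_force: 8.0
```

```bash
python3 m.py pics/a4.png
```

```text
30 [array([-0.00326289,  0.14500967]), array([-0.00280068, -0.28770265])]
x extent [0.52662019 0.64223176]
47 [array([0.02014268, 0.14407303]), array([-0.00927721, -0.14876158])]
x extent [0.50404319 0.64158336]
[ 0.49936534 -0.22161662  0.13902489] -0.3757845286241661 [ 0.46131501  0.63773623 -0.18168036] 8.9
```

Request:
jog_arm:
  moves:
    - [[0,0,-0.001],[0,0,0],-1]
    - [[0,0,-0.002],[0,0,0],-1]
    - [[0,0,-0.003],[0,0,0],-1]
    - [[0,0,-0.004],[0,0,0],-1]
    - [[0,0,-0.0045],[0,0,0],-1]

```text
t: 9.45
position: [0.4994, -0.2216, 0.1345]
orientation: [0.709, 0.705, -0.0, -0.0]
contact_force: [0.2, 0.0, -1.0]
grip_width: 0.126
grip_force: 8.0
```

Request:
jog_arm:
  moves:
    - [[0,0,0],[0,0,0],-1]
    - [[0,0,-0.0005],[0,0,0],-1]
    - [[0,0,-0.001],[0,0,0],-1]
    - [[0,0,-0.001],[0,0,0],-1]
    - [[0,0,-0.001],[0,0,0],-1]

```text
t: 9.95
position: [0.4994, -0.2216, 0.1336]
orientation: [0.709, 0.705, -0.0, -0.0]
contact_force: [-0.5, 0.1, -0.5]
grip_width: 0.124
grip_force: 8.0
```

```bash
python3 m.py pics/a5.png
```

```text
37 [array([0.00036969, 0.13867863]), array([-0.00946648, -0.2875866 ])]
x extent [0.51828986 0.64159128]
52 [array([0.00793494, 0.13902437]), array([-0.00388293, -0.1486835 ])]
x extent [0.50184395 0.62941734]
[ 0.49942494 -0.22165515  0.1336525 ] -0.3701950358291981 [ 0.18657608  0.14811187 -0.15531415] 10.0
```

Request:
jog_arm:
  moves:
    - [[0,0,-0.0005],[0,0,0],-1]
    - [[0,0,-0.001],[0,0,0],-1]
    - [[0,0,-0.001],[0,0,0],-1]
    - [[0,0,-0.001],[0,0,0],-1]
    - [[0,0,-0.001],[0,0,0],-1]

```text
t: 10.55
position: [0.4994, -0.2216, 0.1326]
orientation: [0.709, 0.705, -0.0, -0.0]
contact_force: [0.1, -0.6, -1.0]
grip_width: 0.122
grip_force: 8.0
```

Request:
jog_arm:
  moves:
    - [[0,0,-0.0003],[0,0,0],-1]
    - [[0,0,-0.0006],[0,0,0],-1]
    - [[0,0,-0.0006],[0,0,0],-1]
    - [[0,0,-0.0006],[0,0,0],-1]
    - [[0,0,-0.0006],[0,0,0],-1]

```text
t: 11.05
position: [0.4994, -0.2217, 0.132]
orientation: [0.709, 0.705, -0.0, -0.0]
contact_force: [-0.0, 1.2, -0.9]
grip_width: 0.125
grip_force: 8.0
```

Request:
jog_arm:
  moves:
    - [[0,0,-0.0003],[0,0,0],-1]
    - [[0,0,-0.0006],[0,0,0],-1]
    - [[0,0,-0.0006],[0,0,0],-1]
    - [[0,0,-0.0006],[0,0,0],-1]
    - [[0,0,-0.0006],[0,0,0],-1]

```text
t: 11.55
position: [0.4994, -0.2217, 0.1314]
orientation: [0.709, 0.705, -0.0, -0.0]
contact_force: [-0.2, -0.1, -1.1]
grip_width: 0.128
grip_force: 8.0
```

```bash
python3 m.py pics/a6.png
python3 - <<'E'
from h import *
F=[]
for i in range(10): grab("top"); F.append(arm.get_state()["contact_force"])
print(np.mean(F,0),np.std(F,0))
E
```

```text
41 [array([0.00246288, 0.13610851]), array([-0.01291143, -0.28774941])]
x extent [0.52439818 0.64074547]
48 [array([0.02068883, 0.13631546]), array([-0.00424143, -0.14845609])]
x extent [0.50048411 0.6324943 ]
[ 0.49940671 -0.22166854  0.13144929] -0.37480240151586486 [ 0.17790746  0.51521626 -0.66945836] 11.6
[-0.04589367 -0.03085154 -0.82498068] [0.50130998 0.54685282 0.44670549]
```

Request:
jog_arm:
  moves:
    - [[0,0,-0.0003],[0,0,0],-1]
    - [[0,0,-0.0006],[0,0,0],-1]
    - [[0,0,-0.0006],[0,0,0],-1]
    - [[0,0,-0.0006],[0,0,0],-1]
    - [[0,0,-0.0006],[0,0,0],-1]

```text
t: 12.65
position: [0.4994, -0.2217, 0.1309]
orientation: [0.709, 0.705, -0.0, 0.0]
contact_force: [-0.7, 0.4, 2.6]
grip_width: 0.123
grip_force: 8.0
```

```bash
cat > fz.py <<'E'
from h import *
F=[];M=[]
for i in range(8): grab("top"); s=arm.get_state(); F.append(s["contact_force"]);M.append(s["moment"])
print(np.mean(F,0),np.mean(M,0),s["t"],s["position"])
E
python3 fz.py
```

```text
[-1.24025789  0.39642575  2.55662799] [0.0127659  0.035718   0.00337389] 13.05 [ 0.49941544 -0.2216837   0.13087638]
```

Contact is confirmed, with about 2.5 N upward. I'll ease off slightly and open a little.

Request:
jog_arm:
  moves:
    - [[0,0,0.0002],[0,0,0],-1]
    - [[0,0,0.0002],[0,0,0],-0.74]
    - [[0,0,0.0002],[0,0,0],-0.7]
    - [[0,0,0.0002],[0,0,0],-0.65]
    - [[0,0,0.0002],[0,0,0],-0.6]
  squeeze: 4

```text
t: 13.55
position: [0.4994, -0.2216, 0.1309]
orientation: [0.709, 0.705, -0.0, -0.0]
contact_force: [1.0, -0.3, -0.3]
grip_width: 0.199
grip_force: 0.0
```

Request:
jog_arm:
  moves:
    - [[0,0,0],[0,0,0],-0.55]
    - [[0,0,0],[0,0,0],-0.5]
    - [[0,0,0],[0,0,0],-0.5]
    - [[0,0,0],[0,0,0],-0.5]
    - [[0,0,0],[0,0,0],-0.5]

```text
t: 14.05
position: [0.4994, -0.2217, 0.131]
orientation: [0.709, 0.705, -0.0, -0.0]
contact_force: [0.2, 0.0, 0.5]
grip_width: 0.251
grip_force: 0.0
```

```bash
python3 m.py pics/a7.png
```

```text
41 [array([0.01176941, 0.13560226]), array([-0.01638718, -0.28783007])]
x extent [0.52020769 0.64171867]
45 [array([0.01274592, 0.13631905]), array([-0.00319773, -0.14867666])]
x extent [0.50161574 0.63278994]
[ 0.49941053 -0.22164212  0.13103064] -0.37309750409286835 [-0.49513241 -0.27777414  0.64033678] 14.1
```

View pics/a7.png

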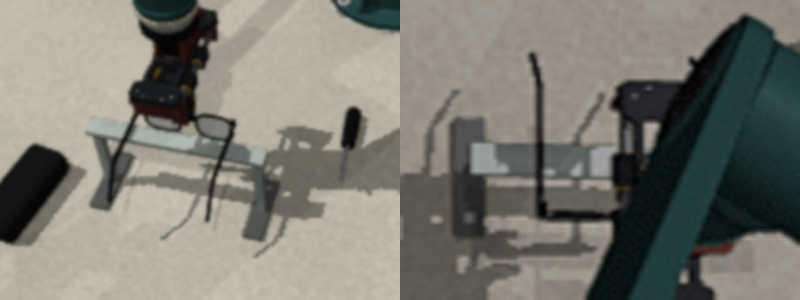

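The scene half shows the spectacles resting level across the bar, with the arms at about x=110 and x=215 in the crop and the fingers open around the bridge. Retreating straight up.

Request:
jog_arm:
  moves:
    - [[0,0,0.004],[0,0,0],-0.5]
    - [[0,0,0.01],[0,0,0],-0.5]
    - [[0,0,0.02],[0,0,0],-0.5]
    - [[0,0,0.04],[0,0,0],-0.5]
    - [[0,0,0.07],[0,0,0],-0.5]

```text
t: 14.65
position: [0.4984, -0.2211, 0.2012]
orientation: [0.709, 0.705, -0.0, -0.001]
contact_force: [0.6, -0.9, -0.0]
grip_width: 0.252
grip_force: 0.0
```

Request:
jog_arm:
  moves:
    - [[-0.01,0,0.03],[0,0,0],-0.5]
    - [[-0.02,0,0.06],[0,0,0],-0.5]
    - [[-0.02,0,0.08],[0,0,0],-0.5]
    - [[-0.02,0,0.09],[0,0,0],-0.5]
    - [[-0.02,0,0.09],[0,0,0],-0.5]

```text
t: 15.15
position: [0.4803, -0.2222, 0.2929]
orientation: [0.709, 0.705, 0.0, 0.002]
contact_force: [0.0, 0.4, -0.4]
grip_width: 0.25
grip_force: 0.0
```

```bash
python3 m.py pics/a8.png
```

```text
41 [array([-0.00042024,  0.13587494]), array([-0.01130971, -0.28795377])]
x extent [0.50018036 0.64176405]
39 [array([0.0213358 , 0.13572571]), array([-0.01084146, -0.14844266])]
x extent [0.50213559 0.63119161]
[ 0.47966764 -0.22173232  0.29143596] -0.3710515622941557 [ 0.3986902  -0.45418248 -1.0723524 ] 15.2
```

View pics/a8.png

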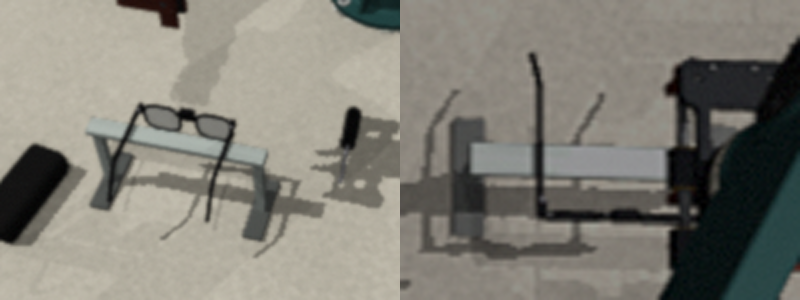

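The spectacles hang level and square on the bar, with both arms across it and the gripper clear. Handing in.

```bash
python3 -c "
from station import arm
print(arm.close_job())"
```

```text
the job is handed in; nothing more can be done
None
```

The spectacles are hung level and square across the middle of the bar and released, with the gripper clear; I handed the job in at about 15 s, but no verdict came back.

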